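Let the wall plugs roll out and ease the dispenser lid shut

ROBOT

A 6-joint arm with a two-finger parallel gripper is mounted at the origin on the work surface. World frame = base frame: x ahead of the robot, y to its left, z up, the work surface at z = 0. Lengths are in m, angles in rad, forces in N, time in s.
With the tool pointing down it reaches from about 0.375 to 0.975 m from the base axis. Payload 3.8 kg.
Tool frame: the origin (TCP) lies on the centre line of the jaws, within the pads' length; the fingertips stand 14 mm ahead of it and the grasp point (between the pads) lies 5 mm behind it; z points along the fingers, x is the direction in which the jaws open and shut, and the axes are right-handed (so a half turn about z gives the same grasp; the last joint's range is limited). The gripper opens to 85 mm and grips with 20 to 120 N. Pads are 22 mm wide; open, the fingers measure 114 mm over their backs; the gripper's body (76 mm by 85 mm) begins 54 mm behind the grasp point. The pads swing forward as they close: fully open they stand 13 mm farther back than shut.
Start: joints at [1.224, 0.264, 1.604, -0, 1.274, -0.037], TCP at [0.206, 0.643, 0.245] pointing down, gripper open.
Joint ranges: [-2.63, 2.63], [-0.94, 2.18], [0.31, 2.57], [-1.31, 4.45], [0, 2.66], [-2.55, 2.55]. Speed limits (rad/s): [2.57, 2.57, 3.14, 3.14, 3.14, 3.14].

INTERFACE

Orientations are given as a rotation vector (axis times angle).
In Python, from workcell import bot gives the robot as it stands. The module is installed in compiled form; this text tells all that it offers.
- The arm moves only by the tool arm_command, never from a script. Its argument "steps" is one flat list of numbers, 7 for each row, row after row: the shift along the tool's x, y, z in units of 30 mm (1.0 is 30 mm), then the turn, a rotation vector about the tool's x, y, z in units of 6 degrees (1.0 is 6 degrees), then the opening, from 0 (shut) to 1 (fully open). In form: [tx, ty, tz, ax, ay, az, fingers, tx, ty, tz, ax, ay, az, fingers, ...]. A call has 1 to 10 rows; each row shifts and turns the commanded pose from where the row before left it, along the tool's axes as they then stand; what a row does not reach is not made up. A row lasts 1/8 s, in which the tool goes at most 62.5 mm and 10.7 degrees, less where a joint would pass 70% of its speed; a pose out of reach is approached as far as the arm can. A call is refused whole if a number of a shift passes 1 or a number of a turn 1, either way. A call with a gripper value outside its range is refused whole. The fingers move at their own pace and stop on an object; "squeeze" is the grip in N (left out, the last holds). Time passes only in rows, so rows that do not move let the fingers close. It gives the time, the measured TCP pose, the force and the opening at its end, in the units of the state.
- bot.read_state(): the state, without advancing time (a new reading comes with each control period).
- bot.read_camera(name): name is "side" or "top"; returns a dict with "img" (480x640x3 uint8, red, green, blue), "camera_matrix" (3x3 intrinsics, pixels), "k1" (the pictures are not rectified: a ray, as slopes to the right and down, at radius r is drawn at 1 + k1 r^2 times it, then the intrinsics apply), "pose" (4x4, takes a point from camera to world coordinates). Camera axes: x right, y down, z forward; pixel columns grow to the right and rows downward; lengths in m; the calibration is good to about 2 mm. A picture is of the moment at which its call begins. There is no depth.
- bot.finish_job(): hands the job in, once; it reports no verdict.
The state is a dict: "time": time; "q": joint angles; "joint_vel": joint speeds; "joint_torque": joint torques, N m; "tool_pos": TCP position; "tcp_rot": TCP orientation; "wrist_force": force on the tool from outside, world axes, zero at the start; "torque": the same for the moment, N m; "width": opening from 0.0 (shut) to 1.0 (fully open).
Only numpy, scipy, OpenCV 4.12 (cv2) and the standard library are available. Lean on these libraries where they do the work, as an engineer would, in place of code of your own. Each camera call takes 0.05 s, during which the arm holds its last target.

TASK

Press the lever of the dispenser that holds the clear tube of wall plugs all the way down with the fingertips, so that its lid opens wide and the tube rolls out into the tray. Then let the lever come up slowly under your fingers until the lid is fully shut, without letting it slam, and move clear. Work only that lever: do not touch the lid or the tube, do not open the other dispenser, and leave everything else where it stands.

Things in the scene. Friction and masses are not known exactly. Their poses are not given: they have to be found in the camera images.
- hopper_a: One of two identical aluminium dispensers fixed to the cart; the clear tube of wall plugs lies in it. Walls 110 (y) x 152 (x) x 118 mm high; origin under their centre, x axis to the back. Open tray on the -x side (x -135 to -77 mm, floor 8 mm up, lip 40 mm high). A barred steel lid, hinged at the back, closes top and front and holds back what lies on the sloping floor; the lever runs forward along the -y side.
- hopper_b: The other of two identical aluminium dispensers fixed to the cart; a brass coupler lies in it. Walls 110 (y) x 152 (x) x 118 mm high; origin under their centre, x axis to the back. Open tray on the -x side (x -135 to -77 mm, floor 8 mm up, lip 40 mm high). A barred steel lid, hinged at the back, closes top and front and holds back what lies on the sloping floor; the lever runs forward along the -y side.
- pad_a (a point): centre of the top of the black lever paddle (34 x 38 mm) of hopper_a; at rest at x -179, y -85, z 111 mm in the hopper's frame. Pressed from above with 2 to 5 N it sinks 65 mm, on an arc of 168 mm about a pivot (along y) at x -15, z 75 mm; it leans 0.2 rad one way at rest and 0.2 rad the other way at the bottom. The lid's weight lifts it again; let go, the lid slams.
- pad_b (a point): centre of the top of the black lever paddle (34 x 38 mm) of hopper_b; at rest at x -179, y -85, z 111 mm in the hopper's frame. Pressed from above with 2 to 5 N it sinks 65 mm, on an arc of 168 mm about a pivot (along y) at x -15, z 75 mm; it leans 0.2 rad one way at rest and 0.2 rad the other way at the bottom. The lid's weight lifts it again; let go, the lid slams.
- lid_a (a joint): angle of the lid of hopper_a: 0 shut, 0.9 rad fully open; linked to the lever (2.25 times the lever's angle, lever 0 to 0.4 rad). Fully open, its front edge is about 250 mm above the cart; on its way it comes up to 25 mm in front of the walls.
- lid_b (a joint): the same for hopper_b
- lid_front_a (a point): middle of the front top edge of hopper_a's barred lid (145 x 116 mm top, 80 mm front skirt); shut, it lies at x -79, z 123 mm in the hopper's frame. The lid hinges at x 75, z 120 mm
- tube_mid (a point): centre of the clear capped tube, 86 mm long and 26 mm across, with two dark grey wall plugs in it; lies across hopper_a behind the front skirt, and rolls into the tray by itself once the lid has risen about 0.3 rad
- coupler: the brass coupler lies in hopper_b (a plain solid brass pin, 50 mm long, 24 mm across); origin at its centre
- ramekin: small blue ceramic ramekin, 76 mm across, 42 mm high, standing in front of hopper_b's tray, next to its lever; origin under its centre
- bracket: aluminium curtain bracket standing on its 26 x 64 mm foot, 58 mm high, in front of hopper_a's tray, next to its lever; origin under its centre
- trivet: round cork trivet, 150 mm across, 10 mm thick, at the left; origin under its centre
- screwdriver: screwdriver lying flat on the right, between the dispensers and the vice; origin under its middle
- tape: roll of paper tape lying flat at the right, 90 mm across, 25 mm high; origin under its centre
- jar: clear screw-top jar, 64 mm across, 75 mm high, standing on the trivet; origin under its centre
- tube: the same tube as a whole; its origin too is its centre, its y axis runs along it
There are look-alikes about, which are no part of the job. Of the things that look like the tube, the largest one is meant.

How it is judged:
By the outcome, as a careful person would: the job done as asked, in the order asked, and still so for the second after the job is handed in, with the robot touching nothing.
It also fails if it takes over 40 s, if anything falls off the work surface, if the arm or the gripper's body presses on something with over 40 N, if the wrist force passes 120 N, or if a joint passes its speed limit or range.

## Working session

There is one attempt and no reset: what is moved stays moved. The work goes in short steps, Python scripts to look and compute and a tool call to move; the robot and the scene stay as the last step left them, time stands still between calls to the robot, and variables do not carry over. Pictures are saved under pics/ and viewed, and the job is handed in when it is done.

Besides the shell and the picture viewer there is one more tool, called after "Request:" as name(argument=value, ...) on one line, values as JSON. arm_command: Moves the arm, as the interface text tells. Its arguments: {"type":"object","properties":{"steps":{"type":"array","items":{"type":"number"}},"squeeze":{"type":"number"}},"required":["steps"]}

```bash
mkdir -p pics
python3 - <<'E'
from workcell import bot
import cv2
s=bot.read_state();print(s)
for n in("side","top"):
    c=bot.read_camera(n);cv2.imwrite(f"pics/{n}0.png",c["img"][:,:,::-1]);print(n,c["camera_matrix"],c["k1"],c["pose"])
E
```

```text
{'time': 0.0, 'q': array([ 1.22405295e+00,  2.64730948e-01,  1.60539490e+00, -6.98101162e-06,
        1.27367425e+00, -3.68993531e-02]), 'joint_vel': array([-0.00134591, -0.00150393, -0.00079958,  0.0006337 ,  0.0009578 ,
       -0.00099145]), 'joint_torque': array([-5.41429035e-04, -5.15123749e+01, -3.67310572e+01, -1.45737354e-04,
        1.29148556e-02, -9.08468701e-05]), 'tool_pos': array([0.20557924, 0.642196  , 0.24396565]), 'tcp_rot': array([ 2.53660697,  1.85133202, -0.00286733]), 'wrist_force': array([-0.41720127,  0.12521091,  0.60678724]), 'torque': array([0.03820742, 0.02689313, 0.03793241]), 'width': 1.0019909054429523}
side [[572.36903611   0.         316.5851764 ]
 [  0.         572.36903611 239.06603904]
 [  0.           0.           1.        ]] -0.13577871276154746 [[ 0.90509562 -0.31055231  0.29044653  0.19623163]
 [-0.42517574 -0.66941698  0.60918511 -0.7966189 ]
 [ 0.005246   -0.67486159 -0.73792568  1.08680587]
 [ 0.          0.          0.          1.        ]]
top [[578.2959727    0.         326.29041313]
 [  0.         578.2959727  244.22018642]
 [  0.           0.           1.        ]] -0.027121669126837115 [[-0.02780783 -0.97705086  0.21118321  0.28744267]
 [-0.99960959  0.02660565 -0.00853238  0.04159565]
 [ 0.0027179  -0.21133803 -0.97740925  1.56279987]
 [ 0.          0.          0.          1.        ]]
```

View pics/side0.png

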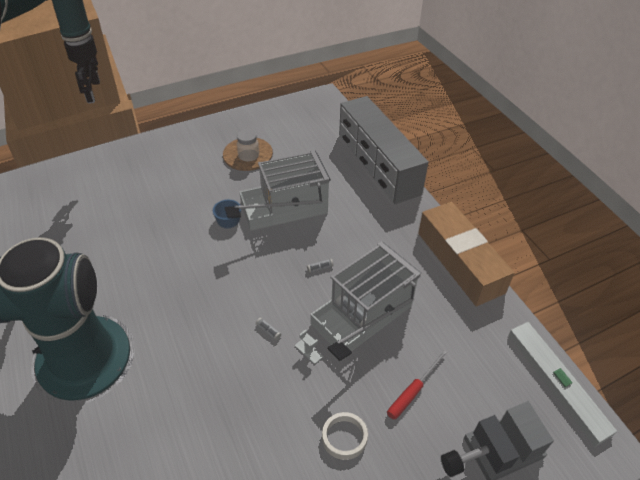

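View pics/top0.png

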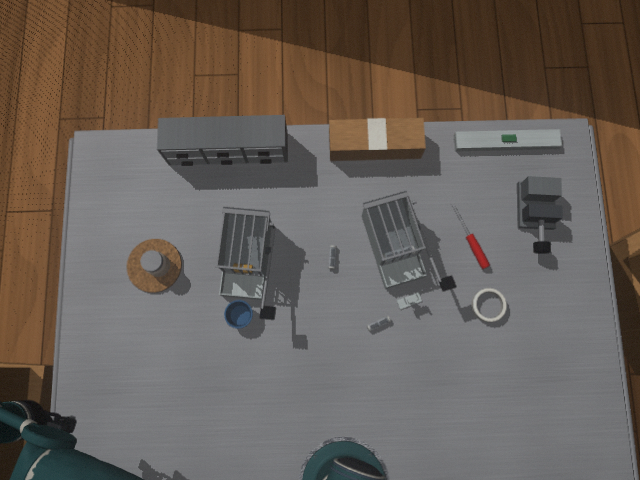

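The right-hand dispenser (top view ~395,240) has the bracket in front of it. The left one (245,250) has the blue ramekin and something brass in it. I'll enlarge both to check.

Run:
```python
import cv2
t=cv2.imread("pics/top0.png");s=cv2.imread("pics/side0.png")
cv2.imwrite("pics/c1.png",cv2.resize(t[180:330,345:505],None,fx=5,fy=4*1.0,interpolation=cv2.INTER_CUBIC) if 0 else cv2.resize(t[185:335,345:505],None,fx=4,fy=4,interpolation=cv2.INTER_CUBIC))
cv2.imwrite("pics/c2.png",cv2.resize(s[235:385,285:445],None,fx=4,fy=4,interpolation=cv2.INTER_CUBIC))
cv2.imwrite("pics/c3.png",cv2.resize(t[200:335,205:365],None,fx=4,fy=4,interpolation=cv2.INTER_CUBIC))
```

```text
(no output)
```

View pics/c1.png

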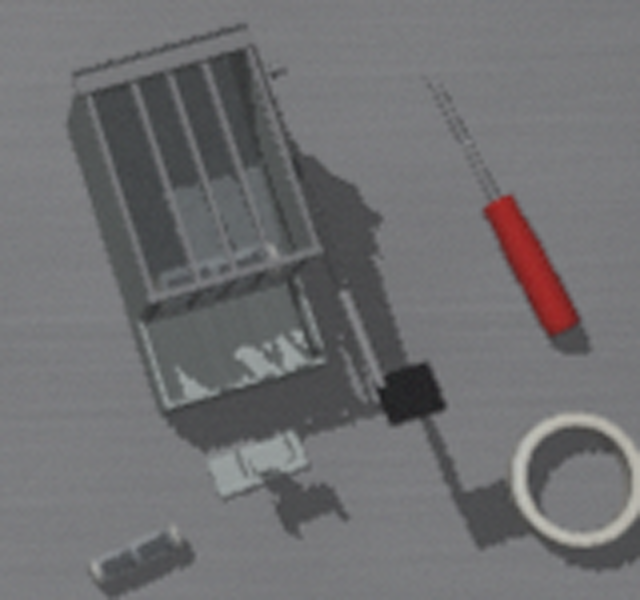

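View pics/c2.png

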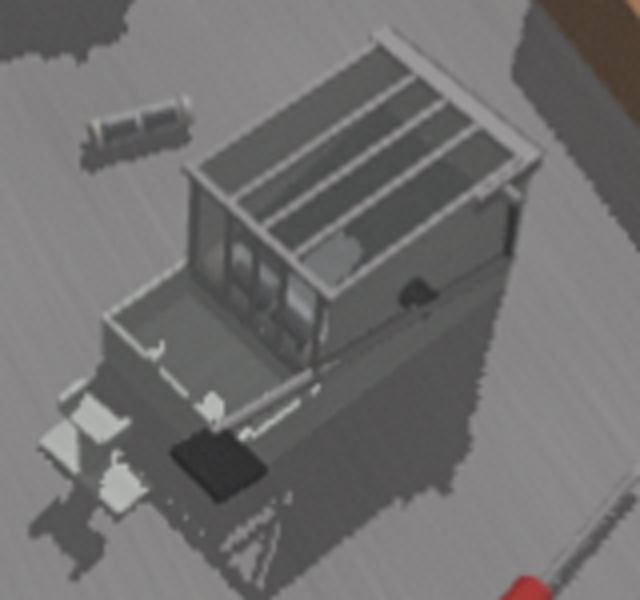

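View pics/c3.png

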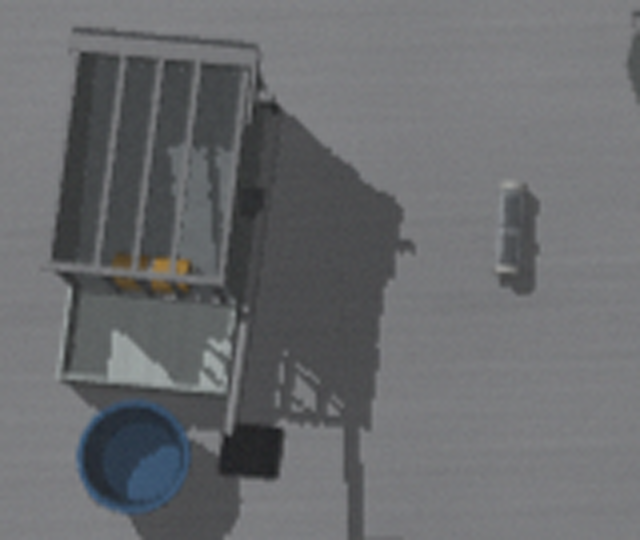

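```bash
cat > h.py <<'E'
import numpy as np,cv2
from workcell import bot
from scipy.optimize import least_squares
C={n:bot.read_camera(n) for n in("side","top")}
def proj(n,P):
    c=C[n];T=np.linalg.inv(c["pose"]);p=T[:3,:3]@np.asarray(P)+T[:3,3]
    return cv2.projectPoints(p[None],np.zeros(3),np.zeros(3),c["camera_matrix"],np.array([c["k1"],0,0,0,0.]))[0].ravel()
def onplane(n,u,z):
    c=C[n];d=cv2.undistortPoints(np.array([[u]],float),c["camera_matrix"],np.array([c["k1"],0,0,0,0.])).ravel()
    d=c["pose"][:3,:3]@np.array([*d,1]);o=c["pose"][:3,3];return o+d*(z-o[2])/d[2]
def tri(uv):
    f=lambda P:np.concatenate([proj(n,P)-u for n,u in uv.items()])
    r=least_squares(f,[.5,0,.1]);return r.x,r.fun
E
cat > m.py <<'E'
from h import *
T=lambda x,y:np.array([345+x/4,185+y/4])-.4
S=lambda x,y:np.array([285+x/4,235+y/4])-.4
print("pad",tri({"top":T(411,393),"side":S(219,462)}))
obs=[("top",T(411,393),(-.179,-.085,.111)),("side",S(219,462),(-.179,-.085,.111)),
("top",T(148,310),(-.079,.058,.123)),("top",T(322,255),(-.079,-.058,.123)),
("side",S(190,168),(-.079,.058,.123)),("side",S(330,293),(-.079,-.058,.123)),
("top",T(165,410),(-.135,.055,.04)),("top",T(325,360),(-.135,-.055,.04)),
("side",S(107,318),(-.135,.055,.04))]
def W(p,P):
    c,s=np.cos(p[2]),np.sin(p[2]);return np.array([p[0]+c*P[0]-s*P[1],p[1]+s*P[0]+c*P[1],P[2]])
f=lambda p:np.concatenate([proj(n,W(p,P))-u for n,u,P in obs])
r=least_squares(f,[.7,-.05,.3],loss='soft_l1');print(r.x);print(f(r.x).reshape(-1,2).round(1))
for nm,P in dict(pad=(-.179,-.085,.111),pad_bot=(-.179,-.085,.046),piv=(-.015,-.085,.075)).items(): print(nm,W(r.x,P))
B=[(210,462),(295,430),(305,465),(220,497)]
print("bracket foot-ish z0",[onplane("top",T(*b),.0).round(3) for b in B])
print("in hopper frame",[ (np.array([[np.cos(r.x[2]),np.sin(r.x[2])],[-np.sin(r.x[2]),np.cos(r.x[2])]])@(onplane("top",T(*b),.0)[:2]-r.x[:2])).round(3) for b in B])
print("tape",onplane("top",T(575,480),.025))
E
python3 m.py
```

```text
pad (array([ 0.49483488, -0.27648794,  0.10750945]), array([ 0.12994324, -0.70359338, -0.533874  ,  0.15762414]))
[ 0.64378262 -0.14556468  0.27500172]
[[ 0.2 -0.8]
 [-0.7 -0.9]
 [ 0.5 -1.4]
 [ 0.2 -1. ]
 [-3.7  0.1]
 [-1.2  2.3]
 [ 1.  -1.2]
 [ 0.1 -0.9]
 [-1.6 -0.3]]
pad [ 0.49459022 -0.27597798  0.111     ]
pad_bot [ 0.49459022 -0.27597798  0.046     ]
piv [ 0.65242788 -0.23144401  0.075     ]
bracket foot-ish z0 [array([ 0.465, -0.16 ,  0.   ]), array([ 0.485, -0.219,  0.   ]), array([ 0.461, -0.224,  0.   ]), array([ 0.441, -0.165,  0.   ])]
in hopper frame [array([-0.176,  0.035]), array([-0.173, -0.027]), array([-0.197, -0.026]), array([-0.2  ,  0.036])]
tape [ 0.44311931 -0.39961971  0.025     ]
```

Hopper_a is the right-hand one: the tube lies across it behind the skirt, and its pad is at about (0.495, -0.276, 0.109). The measured point and the fitted frame agree to 1–3 mm. The bracket is about 39 mm from the paddle's edge. I'll travel at height with the fingers shut.

Request:
arm_command(steps=[-0.4,0.4,0,0,0,0,0,-0.8,0.85,0,0,0,0,0,-0.8,0.85,0,0,0,0,0,-0.8,0.85,0,0,0,0,0,-0.8,0.85,0,0,0,0,0,-0.8,0.85,0,0,0,0,0,-0.8,0.85,0,0,0,0,0,-0.8,0.85,0,0,0,0,0,-0.8,0.85,0,0,0,0,0,-0.8,0.85,0,0,0,0,0], squeeze=20)

```text
time: 1.45
tool_pos: [0.3666, 0.35, 0.2453]
tcp_rot: [2.537, 1.852, 0.0]
wrist_force: [0.5, -0.5, 0.8]
width: -0.0
```

Request:
arm_command(steps=[-0.8,0.85,0,0,0,0,0,-0.8,0.85,0,0,0,0,0,-0.8,0.85,0,0,0,0,0,-0.8,0.85,0,0,0,0,0,-0.9,0.4,0,0,0,0,0,-0.9,0.4,0,0,0,0,0,-0.9,0.4,0,0,0,0,0,-0.9,0.4,0,0,0,0,0,-0.9,0.4,0,0,0,0,0,-0.9,0.4,0,0,0,0,0])

```text
time: 2.7
tool_pos: [0.4526, 0.0516, 0.2453]
tcp_rot: [2.538, 1.851, -0.0]
wrist_force: [0.2, 0.1, -0.4]
width: -0.003
```

Request:
arm_command(steps=[-0.9,0.42,0,0,0,0,0,-0.9,0.42,0,0,0,0,0,-0.9,0.42,0,0,0,0,0,-0.9,0.42,0,0,0,0,0,-0.9,0.42,0,0,0,0,0,-0.9,0.42,0,0,0,0,0,-0.9,0.42,0,0,0,0,0,-0.9,0.42,0,0,0,0,0,-0.9,0.42,0,0,0,0,0,-0.5,0.3,0,0,0,0,0])

```text
time: 3.95
tool_pos: [0.4904, -0.2312, 0.2453]
tcp_rot: [-2.539, -1.85, 0.0]
wrist_force: [0.1, -0.2, -1.1]
width: -0.004
```

Request:
arm_command(steps=[0,0,0,0,0,1,0,0,0,0,0,0,1,0,0,0,0,0,0,1,0,0,0,0,0,0,1,0,0,0,0,0,0,1,0,0,0,0,0,0,1,0,0,0,0,0,0,1,0,0,0,0,0,0,1,0,0,0,0,0,0,1,0,0,0,0,0,0,0.4,0])

```text
time: 5.2
tool_pos: [0.4908, -0.2294, 0.2453]
tcp_rot: [-3.112, -0.43, 0.0]
wrist_force: [0.1, -0.0, 0.1]
width: -0.003
```

Run:
```python
from workcell import bot
import numpy as np,cv2
from scipy.spatial.transform import Rotation as R
s=bot.read_state();print(s['time'],s['q'],s['tool_pos'],s['wrist_force'],s['width']);M=R.from_rotvec(s['tcp_rot']).as_matrix();print(M.round(3))
print(((M.T@(np.array([.4947,-.2762,.2])-s['tool_pos']))/.03).round(3))
for n in("side","top"):
    cv2.imwrite(f"pics/{n}1.png",bot.read_camera(n)["img"][:,:,::-1])
```

```text
5.2 [-4.83362863e-01  1.20044261e-02  1.88879396e+00  1.79634100e-04
  1.24112578e+00 -7.58312305e-01] [ 0.4908245  -0.22944442  0.24526441] [ 0.07546938 -0.01276412  0.0768527 ] -0.0032207697997590477
[[ 0.962  0.271 -0.   ]
 [ 0.271 -0.962  0.   ]
 [-0.    -0.    -1.   ]]
[-0.299  1.536  1.508]
```

Request:
arm_command(steps=[-0.15,0.77,0,0,0,0,0,-0.15,0.77,0,0,0,0,0,0,0,0.5,0,0,0,0,0,0,0.7,0,0,0,0,0,0,0.7,0,0,0,0,0,0,0.6,0,0,0,0,0,0,0.5,0,0,0,0,0,0,0.3,0,0,0,0,0,0,0,0,0,0,0])

```text
time: 6.42
tool_pos: [0.4949, -0.2763, 0.1455]
tcp_rot: [-3.111, -0.433, 0.002]
wrist_force: [0.1, 0.4, 0.4]
width: -0.002
```

Run:
```python
from workcell import bot
import numpy as np,cv2
s=bot.read_state();print(s['time'],s['tool_pos'],s['wrist_force'])
t=bot.read_camera("top")["img"][:,:,::-1];q=bot.read_camera("side")["img"][:,:,::-1]
cv2.imwrite("pics/t2.png",np.hstack([cv2.resize(t[200:330,365:495],None,fx=3,fy=3),cv2.resize(q[255:385,285:415],None,fx=3,fy=3)]))
```

```text
6.425 [ 0.49486287 -0.27634355  0.14550855] [0.06552569 0.37782971 0.40639574]
```

View pics/t2.png

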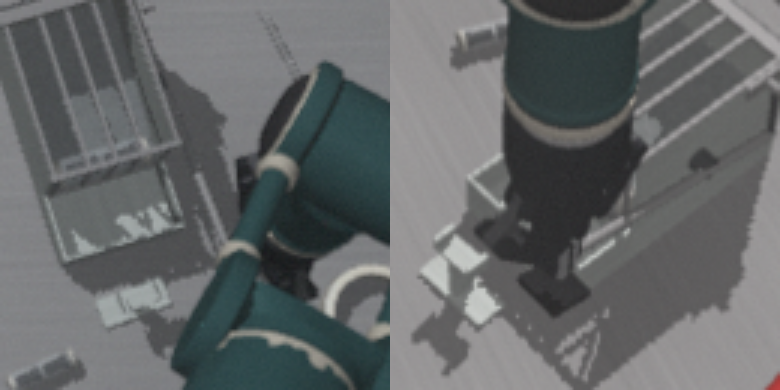

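The fingertips are over the paddle. There is a dark part at about (500,235) in this crop, so I'll take a closer look before pressing.

Run:
```python
from workcell import bot
import numpy as np,cv2
from h import proj
c=bot.read_camera("side");q=c["img"][:,:,::-1]
cv2.imwrite("pics/s3.png",cv2.convertScaleAbs(cv2.resize(q[290:380,290:400],None,fx=7,fy=6.6,interpolation=cv2.INTER_CUBIC),alpha=1.8,beta=10))
for p in[(.4949,-.2763,.1315),(.4949,-.2763,.111)]:
    u=proj("side",p);print(u,((u-[290,290])*[7,6.6]).round())
```

```text
[339.23575289 343.69341102] [345. 354.]
[338.86520508 349.24243234] [342. 391.]
```

View pics/s3.png

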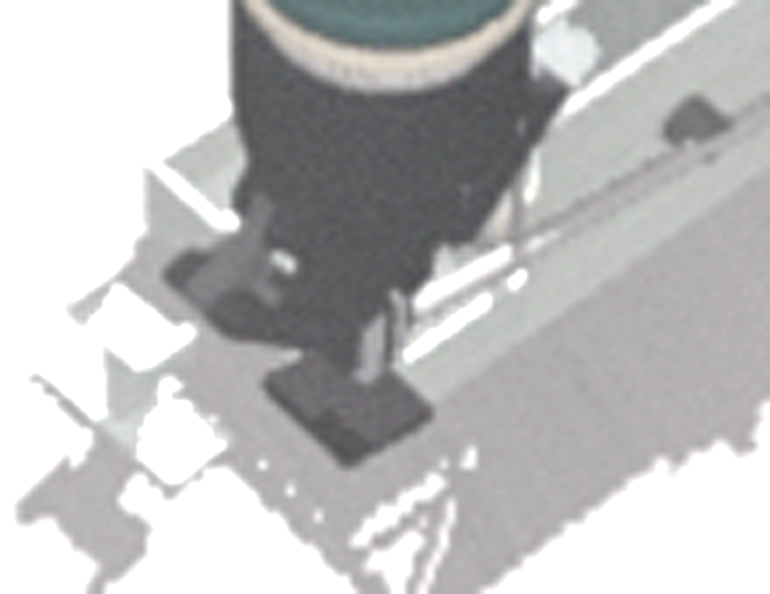

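Request:
arm_command(steps=[0,0,0.25,0,0,0,0,0,0,0.2,0,0,0,0,0,0,0.15,0,0,0,0,0,0,0.15,0,0,0,0,0,0,0.15,0,0,0,0,0,0,0,0,0,0,0])

```text
time: 7.42
tool_pos: [0.4952, -0.2767, 0.119]
tcp_rot: [3.112, 0.433, 0.0]
wrist_force: [0.5, -0.7, 0.7]
width: 0.001
```

Request:
arm_command(steps=[0,0,0.15,0,0,0,0,0,0,0.15,0,0,0,0,0,0,0.15,0,0,0,0,0,0,0,0,0,0,0])

```text
time: 7.92
tool_pos: [0.4952, -0.2767, 0.1054]
tcp_rot: [3.111, 0.433, -0.0]
wrist_force: [-1.2, -0.4, 4.2]
width: 0.002
```

Run:
```python
from workcell import bot
import numpy as np,cv2
s=bot.read_state();print(s['time'],s['tool_pos'],s['wrist_force'])
q=bot.read_camera("side")["img"][:,:,::-1]
cv2.imwrite("pics/s4.png",cv2.resize(q[235:385,285:445],None,fx=4,fy=4,interpolation=cv2.INTER_CUBIC))
```

```text
7.925 [ 0.49518315 -0.27673716  0.1053845 ] [-1.21388343 -0.42871962  4.16924423]
```

View pics/s4.png

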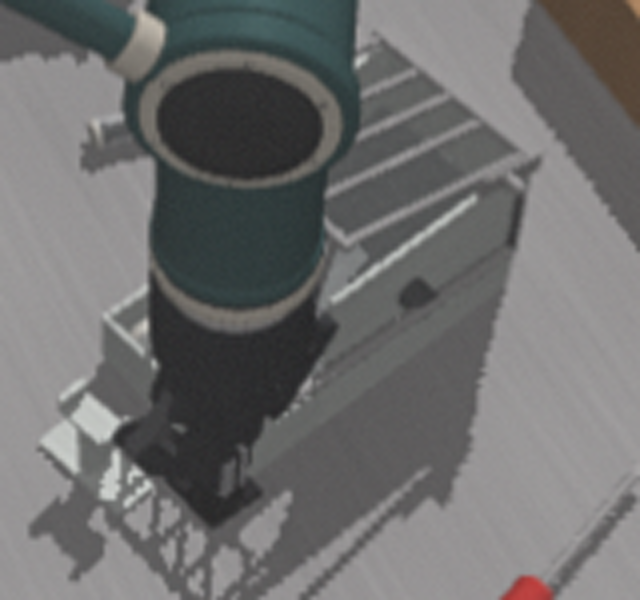

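The lid is rising and the force is 4.2 N, as expected. I'll keep going, and check the clearance between wrist and lid from the top.

Request:
arm_command(steps=[0,0,0.15,0,0,0,0,0,0,0.15,0,0,0,0,0,0,0.15,0,0,0,0,0,0,0.15,0,0,0,0,0,0,0,0,0,0,0])

```text
time: 8.6
tool_pos: [0.4952, -0.2766, 0.0873]
tcp_rot: [-3.111, -0.433, 0.0]
wrist_force: [-1.5, -1.5, 4.3]
width: -0.0
```

Run:
```python
from workcell import bot
import numpy as np,cv2
s=bot.read_state();print(s['time'],s['tool_pos'],s['wrist_force'])
t=bot.read_camera("top")["img"][:,:,::-1];q=bot.read_camera("side")["img"][:,:,::-1]
cv2.imwrite("pics/t5.png",np.hstack([cv2.resize(t[190:320,365:495],None,fx=3,fy=3),cv2.resize(q[235:365,285:415],None,fx=3,fy=3)]))
```

```text
8.6 [ 0.49520708 -0.27657427  0.0873382 ] [-1.47564089 -1.52410623  4.32021712]
```

View pics/t5.png

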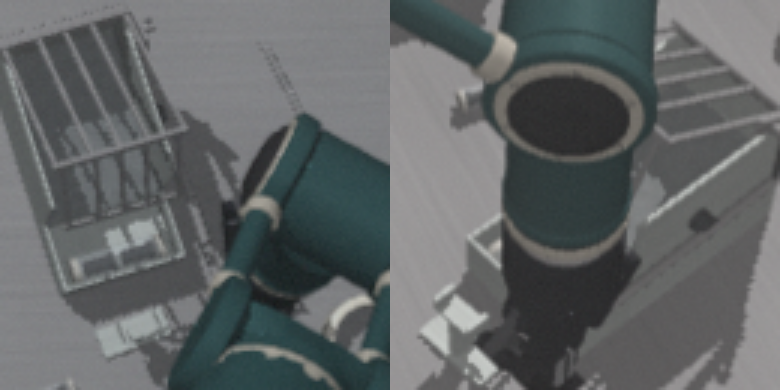

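The tube is already in the tray (left crop, about 118,258), and the arm is well clear of the lid. I'll press on to the stop.

Request:
arm_command(steps=[0,0,0.15,0,0,0,0,0,0,0.15,0,0,0,0,0,0,0.15,0,0,0,0,0,0,0.1,0,0,0,0,0,0,0.1,0,0,0,0,0,0,0,0,0,0,0])

```text
time: 9.45
tool_pos: [0.4954, -0.2765, 0.0681]
tcp_rot: [-3.111, -0.433, -0.0]
wrist_force: [2.0, -0.6, 3.1]
width: 0.002
```

Request:
arm_command(steps=[0,0,0.1,0,0,0,0,0,0,0.1,0,0,0,0,0,0,0,0,0,0,0])

```text
time: 9.82
tool_pos: [0.4949, -0.2766, 0.0619]
tcp_rot: [-3.111, -0.433, 0.001]
wrist_force: [1.5, -0.5, 3.0]
width: -0.002
```

Request:
arm_command(steps=[0,0,0.1,0,0,0,0,0,0,0,0,0,0,0])

```text
time: 10.07
tool_pos: [0.4952, -0.2766, 0.0595]
tcp_rot: [-3.111, -0.433, 0.0]
wrist_force: [0.4, 1.2, 5.1]
width: 0.0
```

Request:
arm_command(steps=[0,0,0.06,0,0,0,0,0,0,0,0,0,0,0])

```text
time: 10.32
tool_pos: [0.4954, -0.2766, 0.0592]
tcp_rot: [-3.111, -0.433, 0.0]
wrist_force: [-4.6, 3.7, 14.2]
width: 0.004
```

The force jumped to 14 N and z stopped at 0.059, so the lever is at its stop. I'll check with the cameras.

Run:
```python
from workcell import bot
import numpy as np,cv2
s=bot.read_state();print(s['time'],s['tool_pos'],s['wrist_force'])
t=bot.read_camera("top")["img"][:,:,::-1];q=bot.read_camera("side")["img"][:,:,::-1]
cv2.imwrite("pics/t6.png",np.hstack([cv2.resize(t[190:320,365:495],None,fx=3,fy=3),cv2.resize(q[235:365,285:415],None,fx=3,fy=3)]))
```

```text
10.325 [ 0.49538546 -0.27663264  0.05920508] [-4.55107703  3.65055621 14.17161908]
```

View pics/t6.png

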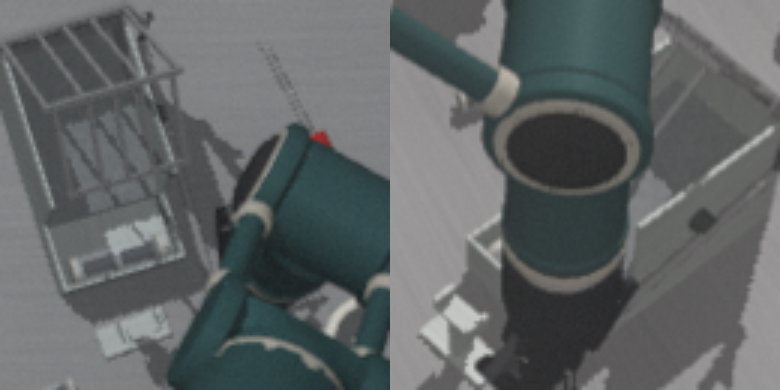

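The lid is wide open and the tube is lying in the tray. Now I'll raise slowly.

Request:
arm_command(steps=[0,0,-0.06,0,0,0,0,0,0,-0.06,0,0,0,0,0,0,-0.06,0,0,0,0,0,0,-0.06,0,0,0,0,0,0,-0.06,0,0,0,0,0,0,-0.06,0,0,0,0,0,0,-0.06,0,0,0,0,0,0,-0.06,0,0,0,0,0,0,-0.06,0,0,0,0,0,0,-0.06,0,0,0,0])

```text
time: 11.68
tool_pos: [0.4951, -0.2765, 0.0756]
tcp_rot: [-3.111, -0.433, 0.0]
wrist_force: [-2.8, -0.8, 2.5]
width: -0.002
```

Request:
arm_command(steps=[0,0,-0.06,0,0,0,0,0,0,-0.06,0,0,0,0,0,0,-0.06,0,0,0,0,0,0,-0.06,0,0,0,0,0,0,-0.06,0,0,0,0,0,0,-0.06,0,0,0,0,0,0,-0.06,0,0,0,0,0,0,-0.06,0,0,0,0,0,0,-0.06,0,0,0,0,0,0,-0.06,0,0,0,0])

```text
time: 12.92
tool_pos: [0.4954, -0.2766, 0.0937]
tcp_rot: [3.112, 0.433, 0.0]
wrist_force: [-2.1, 0.7, 3.2]
width: 0.001
```

Request:
arm_command(steps=[0,0,-0.06,0,0,0,0,0,0,-0.06,0,0,0,0,0,0,-0.06,0,0,0,0,0,0,-0.06,0,0,0,0,0,0,-0.06,0,0,0,0,0,0,-0.04,0,0,0,0,0,0,-0.04,0,0,0,0,0,0,-0.04,0,0,0,0,0,0,-0.04,0,0,0,0,0,0,-0.04,0,0,0,0])

```text
time: 14.18
tool_pos: [0.4957, -0.2768, 0.1088]
tcp_rot: [3.111, 0.433, 0.001]
wrist_force: [2.4, 1.4, 2.9]
width: -0.001
```

Last part, slower still.

Request:
arm_command(steps=[0,0,-0.03,0,0,0,0,0,0,-0.03,0,0,0,0,0,0,-0.03,0,0,0,0,0,0,-0.03,0,0,0,0,0,0,-0.03,0,0,0,0,0,0,-0.03,0,0,0,0,0,0,-0.03,0,0,0,0,0,0,-0.03,0,0,0,0,0,0,-0.03,0,0,0,0,0,0,-0.03,0,0,0,0])

```text
time: 15.42
tool_pos: [0.4952, -0.2766, 0.1176]
tcp_rot: [-3.112, -0.433, -0.0]
wrist_force: [3.5, 0.0, 3.8]
width: -0.001
```

Request:
arm_command(steps=[0,0,-0.03,0,0,0,0,0,0,-0.03,0,0,0,0,0,0,-0.03,0,0,0,0,0,0,-0.03,0,0,0,0,0,0,-0.03,0,0,0,0,0,0,-0.03,0,0,0,0,0,0,-0.03,0,0,0,0,0,0,-0.03,0,0,0,0,0,0,-0.03,0,0,0,0,0,0,-0.03,0,0,0,0])

```text
time: 16.68
tool_pos: [0.4946, -0.2765, 0.1262]
tcp_rot: [-3.111, -0.433, 0.002]
wrist_force: [0.3, -0.3, 2.3]
width: -0.002
```

Run:
```python
from workcell import bot
import numpy as np,cv2
s=bot.read_state();print(s['time'],s['tool_pos'],s['wrist_force'])
t=bot.read_camera("top")["img"][:,:,::-1];q=bot.read_camera("side")["img"][:,:,::-1]
cv2.imwrite("pics/t7.png",np.hstack([cv2.resize(t[190:320,365:495],None,fx=3,fy=3),cv2.resize(q[235:365,285:415],None,fx=3,fy=3)]))
```

```text
16.675 [ 0.49455561 -0.2765452   0.12617543] [ 0.27553144 -0.25791996  2.30476878]
```

View pics/t7.png

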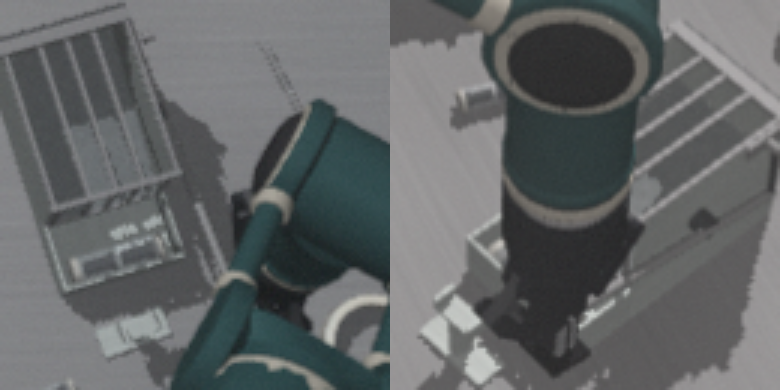

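Request:
arm_command(steps=[0,0,-0.02,0,0,0,0,0,0,-0.02,0,0,0,0,0,0,-0.02,0,0,0,0,0,0,-0.02,0,0,0,0,0,0,-0.02,0,0,0,0,0,0,-0.02,0,0,0,0,0,0,-0.02,0,0,0,0,0,0,-0.02,0,0,0,0,0,0,-0.02,0,0,0,0,0,0,-0.02,0,0,0,0])

```text
time: 18.02
tool_pos: [0.4952, -0.2766, 0.1325]
tcp_rot: [3.112, 0.433, -0.0]
wrist_force: [0.6, 0.3, 0.9]
width: 0.003
```

Request:
arm_command(steps=[0,0,-0.02,0,0,0,0,0,0,-0.02,0,0,0,0,0,0,-0.02,0,0,0,0,0,0,-0.02,0,0,0,0,0,0,-0.02,0,0,0,0,0,0,-0.02,0,0,0,0,0,0,-0.02,0,0,0,0,0,0,-0.02,0,0,0,0,0,0,-0.02,0,0,0,0,0,0,-0.02,0,0,0,0])

```text
time: 19.27
tool_pos: [0.4952, -0.2766, 0.1385]
tcp_rot: [3.112, 0.433, 0.0]
wrist_force: [0.4, -1.0, 0.2]
width: -0.001
```

Request:
arm_command(steps=[0,0,-0.03,0,0,0,0,0,0,-0.03,0,0,0,0,0,0,-0.03,0,0,0,0,0,0,-0.03,0,0,0,0])

```text
time: 19.77
tool_pos: [0.4952, -0.2766, 0.1422]
tcp_rot: [3.112, 0.433, 0.0]
wrist_force: [-0.5, -0.4, 0.1]
width: 0.002
```

The fingers have come off the paddle and the force is about 0. I'll move up and away.

Request:
arm_command(steps=[0,0,-0.5,0,0,0,0,0,0,-0.8,0,0,0,0,0,0,-0.9,0,0,0,0,-0.3,0,-0.9,0,0,0,0,-0.7,0,-0.5,0,0,0,0,-0.7,0,0,0,0,0,0,-0.5,-0.7,0,0,0,0,0,-0.7,0.7,0,0,0,0,0,0,0,0,0,0,0])

```text
schema error: expected a multiple of 7 numbers
```

Run:
```python
from workcell import bot
import numpy as np,cv2
s=bot.read_state();print(s['time'],s['tool_pos'],s['wrist_force'])
t=bot.read_camera("top")["img"][:,:,::-1];q=bot.read_camera("side")["img"][:,:,::-1]
cv2.imwrite("pics/t8.png",np.hstack([cv2.resize(t[190:320,365:495],None,fx=3,fy=3),cv2.resize(q[235:365,285:415],None,fx=3,fy=3)]))
a=cv2.imread("pics/top0.png");b=cv2.imread("pics/side0.png")
cv2.imwrite("pics/t9.png",np.hstack([cv2.resize(t,(400,300)),cv2.resize(q,(400,300))]))
cv2.imwrite("pics/t8b.png",np.hstack([cv2.resize(a[190:320,365:495],None,fx=3,fy=3),cv2.resize(b[235:365,285:415],None,fx=3,fy=3)]))
```

```text
19.775 [ 0.49523549 -0.27663086  0.14216628] [-0.54543695 -0.42786137  0.09336   ]
```

View pics/t8.png

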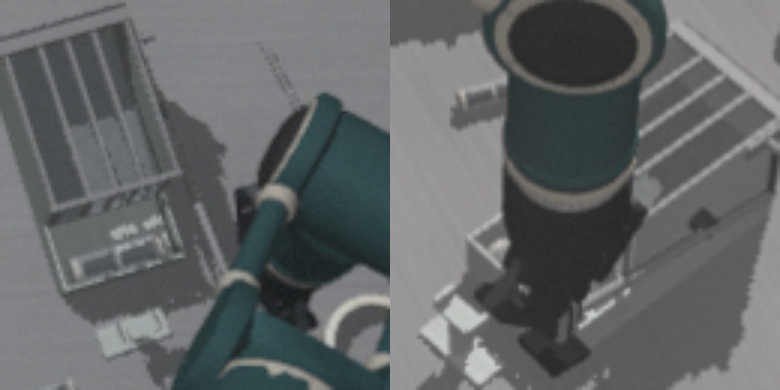

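View pics/t8b.png

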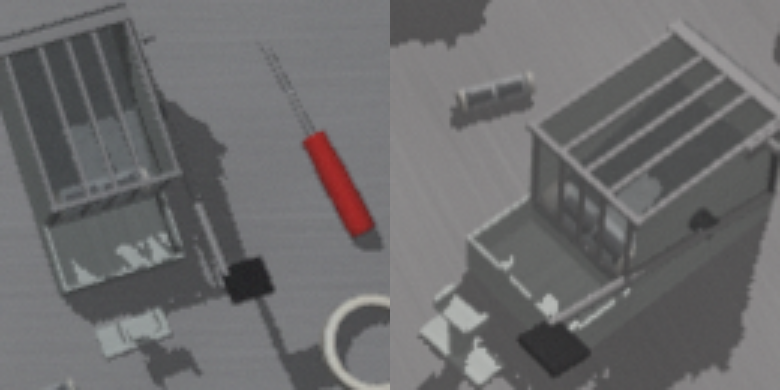

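View pics/t9.png

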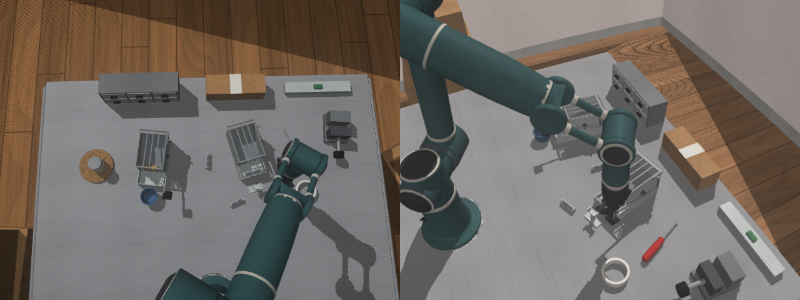

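That call was refused because I wrote 6 numbers in one row. The lid already matches its shut position. I'll send the retreat again, straight up and then back.

Request:
arm_command(steps=[0,0,-0.5,0,0,0,0,0,0,-0.8,0,0,0,0,0,0,-0.9,0,0,0,0,0,0,-0.9,0,0,0,0,0,0,-0.9,0,0,0,0,0,0.6,-0.5,0,0,0,0,0,0.8,0,0,0,0,0,0,0.8,0,0,0,0,0,0,0.5,0,0,0,0,0,0,0,0,0,0,0,0])

```text
time: 21.12
tool_pos: [0.5171, -0.3555, 0.276]
tcp_rot: [-3.111, -0.431, 0.002]
wrist_force: [0.6, 0.0, 0.3]
width: -0.0
```

Run:
```python
from workcell import bot
import numpy as np,cv2
s=bot.read_state();print(s['time'],s['tool_pos'],s['wrist_force'])
t=bot.read_camera("top")["img"][:,:,::-1];q=bot.read_camera("side")["img"][:,:,::-1]
cv2.imwrite("pics/t10.png",np.hstack([cv2.resize(t[190:320,365:495],None,fx=3,fy=3),cv2.resize(q[235:365,285:415],None,fx=3,fy=3)]))
cv2.imwrite("pics/t11.png",np.hstack([cv2.resize(t,(400,300)),cv2.resize(q,(400,300))]))
```

```text
21.125 [ 0.51713307 -0.35548649  0.27604178] [0.6407363  0.03652724 0.32236625]
```

View pics/t10.png

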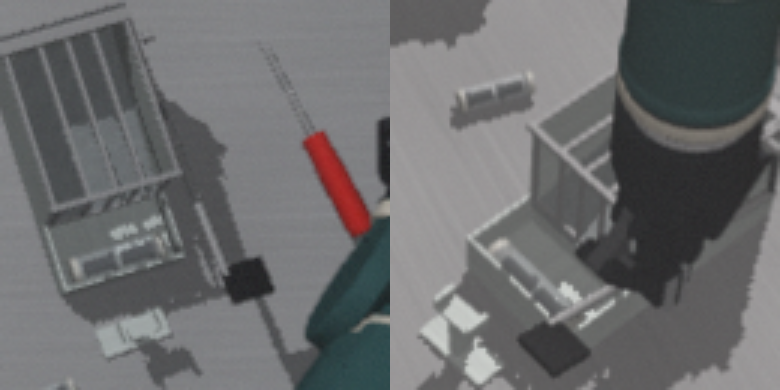

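View pics/t11.png

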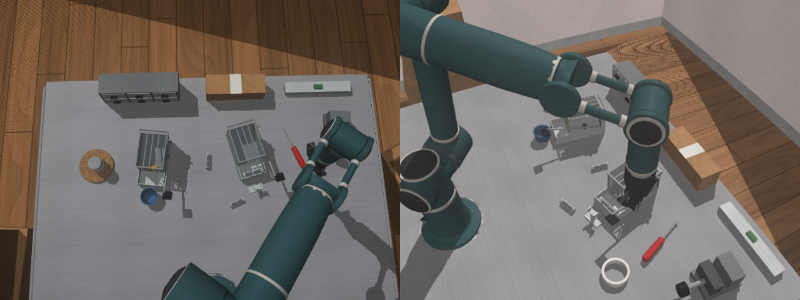

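The lid and paddle look exactly as they did before the press. The tube is in the tray, the bracket hasn't moved, and the arm is clear. Handing in.

```bash
python3 -c "
from workcell import bot
print(bot.finish_job())"
```

```text
the job is handed in; nothing more can be done
None
```

I pressed hopper_a's lever all the way down with the shut fingertips, and the tube rolled out into the tray. I then let the lever up slowly until the lid was shut, and moved clear. I handed the job in at about 21 s.

- **Pressing:** the wrist read about 3–5 N vertically on the way down. At the stop it rose to 14 N and the tool stopped moving. The pictures there showed the lid wide open and the tube in the tray.
- **Letting up:** the paddle rose under the fingers at about 15 mm/s, slowing to about 5 mm/s at the end. The force faded to about zero as the fingers came off, with no jump in the readings, though I only read them at the end of each move.
- **Last pictures:** lid and paddle look the same as before the press. The tube lies in the tray, and the bracket, the other dispenser and the other things look unmoved. The tool hangs about 0.28 m up, touching nothing. I compared these by eye. The arm partly hid the lid in the side view; the top view showed it fully.
- **Disagreements:**
    - One retreat command was refused because I left a number out of a row; nothing moved, and I sent it again correctly.
    - In the position fit, two lid corners were 2.6–3.7 pixels off in the side view. The measured paddle point still agreed with the fit to within about 4 mm.

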